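# Clear the drop chest's flap and open it with its lever

## Task

Push the carton off the steel flap of the grey drop chest, straight back onto the chest's fixed rear shelf, without lifting it. Then press the rubber pad at the long end of the lever all the way down, so that the lever's short end raises the flap (do not lift the flap by hand), and finish while holding the lever down with the flap open. Leave the other things on the counter where they are.

Things in the scene. Friction and masses are not known exactly. Their poses are not given: they have to be found in the camera images.
- chest: Low grey sheet-metal drop chest fixed to the counter, its lever in front. Origin on the counter (z = 0) below the lever's short end; x runs from the lever to the chest's rear, y across. In these axes (mm): lever pivot at x = -40, height 70, between two cheeks 36 long, 60 over their outsides, 84 high; flap x = 5 to 149, y = -105 to 105, top at height 72; rear shelf from x = 150.
- rear_shelf (a point): Middle of the fixed rear shelf's top, behind the flap (chest x = 216, height 71 mm, 1 mm lower than the flap's top). The shelf spans chest x = 150 to 282, y = -110 to 110, and ends in a raised rim 8 mm thick, 16 mm above the shelf.
- flap: Heavy plain steel flap, a plate 144 x 210 x 12 mm, 1.7 to 3.4 kg, lying shut and level over the chest. Origin on its hinge line (chest x = 150, height 66 mm) next to the rear shelf; axes as the chest's when shut. Its free edge points to the lever (chest -x) and overhangs the chest's front by 25 mm, with the lever's short end below it.
- flap_angle (a joint): Opening of the flap in rad: 0 shut, grows as its free edge rises. The lever at the end of its stroke holds it at about 0.23. It falls shut when the lever is let go.
- flap_lip (a point): Middle of the upper side of the flap's free edge.
- lever: Rocking lever: dark steel bar 30 mm wide, 10 thick. Origin on the pivot. Its x axis points along the bar to the short end (round nose 60 mm from the pivot, under the flap's free edge); the long end reaches 150 mm the other way to the middle of the pad. At rest the long end stands up at 0.287 rad above level, with nothing under it but the counter.
- lever_angle (a joint): Lever stroke in rad: 0 at rest, grows as the long end is pressed down, hard stop at 0.5. Pressing takes about 3 to 9 N at the pad, with no spring or catch: the flap's weight brings it back.
- lever_pad (a point): Centre of the top face of the black rubber pad on the lever's long end; the pad is 40 mm (along the lever) by 44 mm. About 123 mm above the counter at rest and about 49 mm at the end of the stroke, when the underside of the pad is still more than 25 mm above the counter.
- carton: Closed plain cardboard carton with a band of white paper tape, 64 mm (its x) by 110 mm (its y) by 50 mm high, 0.18 to 0.35 kg, standing on the flap with its x roughly along the chest's x. Origin at the centre of its underside.
- tape_roll: A bystander, to be left alone: clear ring of tape lying flat, 90 mm across, 28 high. Origin at the centre of its underside.
- card_pack: A bystander, to be left alone: white flat pack with a stripe, 88 x 56 x 22. Origin at the centre of its underside.
- small_carton: A bystander, to be left alone: plain cardboard box lying on the counter, 50 x 75 x 35. Origin at the centre of its underside.
- gel_bottle: A bystander, to be left alone: clear bottle with white cap, 56 mm across, 130 high. Origin at the centre of its underside.
- coin_dish: A bystander, to be left alone: shallow glass dish, 110 mm across, 28 high. Origin at the centre of its underside.
- stapler: A bystander, to be left alone: grey and black desk stapler, 125 x 34 x 45. Origin at the centre of its underside.
- pen_cup: A bystander, to be left alone: black empty cup, 72 mm across, 90 high. Origin at the centre of its underside.
Not all that is in view belongs to the job. What is shaped like the carton but orange or purple is not meant.

How it is judged:
On the way, in this order (a step that is already met when the one before it is completed fails the run):
1. the carton stands on the rear shelf, wholly off the flap, and the flap is still shut (contact force between carton and flap below 0.1 N and x of carton in the frame of chest above 0.178 m and z of carton in the frame of chest between 0.066 and 0.077 m and angle between carton's own z axis and vertical below 0.1 rad and linear speed of carton below 0.03 m/s and value of joint flap_angle below 0.05 rad), for 0.2 s.
2. the flap is raised by the lever (value of joint flap_angle above 0.19 rad and contact force between the fingers and lever above 0.5 N), for 0.2 s.
At the end, for the whole second after the job is handed in: The fingers press on the lever (over 1 N) and keep the flap still and open by more than 0.19 rad (the full stroke gives about 0.23) without touching the flap; the carton stands upright and at rest on the rear shelf, not touching the flap, its centre beyond x = 178 mm of the chest (contact force between carton and flap below 0.1 N and x of carton in the frame of chest above 0.178 m and z of carton in the frame of chest between 0.066 and 0.077 m and angle between carton's own z axis and vertical below 0.1 rad and linear speed of carton below 0.03 m/s and value of joint flap_angle above 0.19 rad and velocity of joint flap_angle between -0.05 and 0.05 rad/s and contact force between the fingers and lever above 1 N and contact force between each of the arm, the fingers and flap below 0.5 N); the arm keeps its last pose, push and grip.
It fails at once if the carton is lifted, tipped or pushed off the chest (z of carton in the frame of chest above 0.09 m or z of carton in the frame of chest below 0.055 m or angle between carton's own z axis and vertical above 0.35 rad).
It fails at once if the flap is raised with the carton still on it (value of joint flap_angle above 0.07 rad and contact force between carton and flap above 0.1 N).
It fails at once if the flap is lifted by hand instead of by the lever (value of joint flap_angle above 0.05 rad and contact force between any of the fingers, the arm and flap above 0.5 N).
It fails at once if another thing on the counter is moved more than 30 mm (distance of any of tape_roll, card_pack, small_carton, gel_bottle, coin_dish, stapler, pen_cup from where it was at the start of the episode above 0.03 m).
It also fails if it takes over 48 s, if anything falls off the work surface, if the arm or the gripper's body presses on something with over 40 N, if the wrist force passes 120 N, or if a joint passes its speed limit or range.

## Robot

A 6-joint arm with a two-finger parallel gripper is mounted at the origin on the work surface. World frame = base frame: x ahead of the robot, y to its left, z up, the work surface at z = 0. Lengths are in m, angles in rad, forces in N, time in s.
With the tool pointing down it reaches from about 0.35 to 0.725 m from the base axis. Payload 4.3 kg.
Tool frame: the origin (TCP) lies midway between the tips of the shut fingers; the grasp point (between the pads) lies 19 mm behind it (manip.grip_depth is the distance from the TCP to the grasp point, in m); z points along the fingers, y is the direction in which the jaws open and shut (so a half turn about z gives the same grasp; the last joint's range is limited). The gripper opens to 85 mm and grips with 20 to 120 N. Pads are 22 mm wide; open, the fingers measure 114 mm over their backs; the gripper's body (76 mm by 85 mm) begins 54 mm behind the grasp point. The pads swing forward as they close: fully open they stand 13 mm farther back than shut.
Start: joints at [-1.304, 0.377, 0.081, 1.274, 0, 1.46], TCP at [0.212, -0.535, 0.195] pointing down, gripper open.
Joint ranges: [-2.72, 2.72], [-0.84, 1.66], [-1.02, 1.22], [-1.77, 2.12], [-1.37, 1.28], [-3.14, 3.14]. Speed limits (rad/s): [2.57, 2.57, 3.14, 3.14, 3.14, 3.14].

## Interface

Orientations are given as a unit quaternion [x, y, z, w].
In Python, from workcell import status, eyes, manip gives the robot as it stands.
- The arm moves only by the tool send_rows, never from a script. Its arguments are lists of equal length, an entry for each row: "translation": the shift along the world's x, y, z in mm, a list of three; "spin": the turn about the world's z in units of 10 degrees (1.0 is 10 degrees); "jaw": the closure, from -1 (fully open) to 1 (shut), so that 0 is half open. In form: {"translation": [[dx, dy, dz], ...], "spin": [spin, ...], "jaw": [jaw, ...]}. A call has exactly 8 rows; each row shifts and turns the commanded pose from where the row before left it; what a row does not reach is not made up. A row lasts 1/8 s, in which the tool goes at most 62.5 mm and 10.7 degrees, less where a joint would pass 70% of its speed; a pose out of reach is approached as far as the arm can. A call is refused whole if a number of a shift passes 62.5 or a number of a turn 1, either way. A call with a gripper value outside its range is refused whole. The fingers move at their own pace and stop on an object; "force" is the grip in N (left out, the last holds). Time passes only in rows, so rows that do not move let the fingers close, or fill a call up. It gives the time, the measured TCP pose, the force and the opening at its end, in the units of the state.
- status.observe(): the state, without advancing time (a new reading comes with each control period).
- eyes.camera(name): name is "scene" or "top" or "wrist"; returns (picture, depth): 420x560x3 uint8, red, green, blue; 420x560 float32, m along the optical axis (not along the pixel's ray), 0 where there is no reading.
- eyes.camera_params(name): a dict with "camera_matrix" (3x3 intrinsics, pixels), "dist_coeffs" ([k1, k2, p1, p2, k3] as OpenCV has them; the pictures are not rectified), "world_from_camera" (4x4, takes a point from camera to world coordinates). Camera axes: x right, y down, z forward; pixel columns grow to the right and rows downward; lengths in m; the calibration is good to about 2 mm. A picture is of the moment at which its call begins: read the wrist's pose just before it. camera_params takes no time and is no camera call; for the wrist camera it gives the pose at the moment of the call.
- manip.sign_off(): hands the job in, once; it reports no verdict.
The state is a dict: "time_s": time; "joint_pos": joint angles; "joint_vel": joint speeds; "joint_efforts": joint torques, N m; "tcp_pos": TCP position; "eef_rot": TCP orientation; "ft_force": force on the tool from outside, world axes, zero at the start; "torque": the same for the moment, N m; "width": finger opening in m.
Only numpy, scipy, OpenCV 4.12 (cv2) and the standard library are available. Lean on these libraries where they do the work, as an engineer would, in place of code of your own. Each camera call takes 0.05 s, during which the arm holds its last target.

## Working session

There is one attempt and no reset: what is moved stays moved. The work goes in short steps, Python scripts to look and compute and a tool call to move; the robot and the scene stay as the last step left them, time stands still between calls to the robot, and variables do not carry over. Pictures are saved under pics/ and viewed, and the job is handed in when it is done.

Besides the shell and the picture viewer there is one more tool, called as a command line: name --pt "numbers of a row" for each row, then --argument value for the rest. send_rows: Moves the arm, as the interface text tells. Its arguments: {"type":"object","properties":{"translation":{"type":"array","items":{"type":"array","items":{"type":"number"}}},"spin":{"type":"array","items":{"type":"number"}},"jaw":{"type":"array","items":{"type":"number"}},"force":{"type":"number"}},"required":["translation","spin","jaw"]}

```bash
mkdir -p pics; ls; python3 - <<'E'
from workcell import status, eyes, manip
import cv2, numpy as np
s=status.observe(); print(s)
for n in ["scene","top"]:
    p,d=eyes.camera(n); cv2.imwrite(f"pics/{n}0.png",p[:,:,::-1]); np.savez(f"{n}0.npz",p=p,d=d)
    c=eyes.camera_params(n); print(n,c)
    np.savez(f"{n}0c.npz",**{k:np.array(v) for k,v in c.items()})
E
```

```text
pics
{'time_s': 0.0, 'joint_pos': array([-1.30429401e+00,  3.78054998e-01,  7.96152896e-02,  1.27443532e+00,
        3.47412882e-05,  1.46053343e+00]), 'joint_vel': array([ 1.87395349e-04, -1.42939578e-03, -1.71848165e-04,  1.30772044e-03,
       -5.29810000e-05, -5.59229107e-04]), 'joint_efforts': array([-7.47479571e-04, -4.63607347e+01,  2.69873285e+01,  2.05958361e-02,
       -3.21662083e-04, -3.77426218e-06]), 'tcp_pos': array([ 0.21138864, -0.53392601,  0.19416149]), 'eef_rot': array([ 9.82307882e-01,  1.87270243e-01, -6.37937086e-05, -1.03753846e-03]), 'ft_force': array([ 1.07636719, -0.06324178,  0.03251778]), 'torque': array([-0.01070295,  0.00084575, -0.03651065]), 'width': 0.08499073494116142}
scene {'camera_matrix': array([[452.87387431,   0.        , 280.16282792],
       [  0.        , 452.87387431, 208.73956743],
       [  0.        ,   0.        ,   1.        ]]), 'dist_coeffs': array([0.05310768, 0.        , 0.        , 0.        , 0.        ]), 'world_from_camera': array([[-0.76660147,  0.46245869, -0.44548193,  1.02906802],
       [ 0.64209359,  0.5587448 , -0.52490006,  0.59411704],
       [ 0.00616612, -0.68843025, -0.72527634,  0.92135317],
       [ 0.        ,  0.        ,  0.        ,  1.        ]])}
top {'camera_matrix': array([[408.0010467 ,   0.        , 283.23404068],
       [  0.        , 408.0010467 , 206.3584852 ],
       [  0.        ,   0.        ,   1.        ]]), 'dist_coeffs': array([0.028976, 0.      , 0.      , 0.      , 0.      ]), 'world_from_camera': array([[ 0.08425231, -0.97500286,  0.20559904,  0.3577148 ],
       [-0.99644045, -0.08185417,  0.02015748, -0.00692525],
       [-0.00282446, -0.20656551, -0.9784287 ,  0.99860513],
       [ 0.        ,  0.        ,  0.        ,  1.        ]])}
```

View pics/scene0.png

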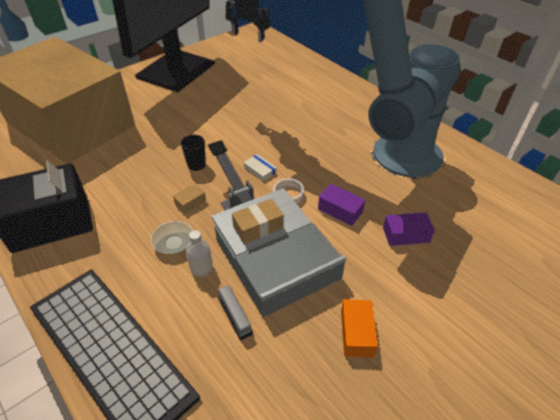

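View pics/top0.png

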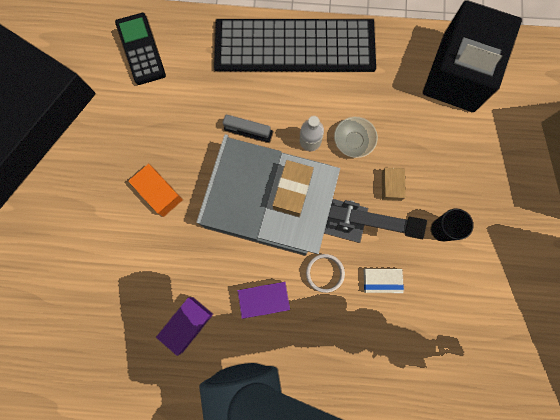

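```bash
cat > h.py <<'E'
import numpy as np, cv2
def load(n,k=0):
    a=np.load(f"{n}{k}.npz"); c=np.load(f"{n}{k}c.npz"); return a['p'],a['d'],{q:c[q] for q in c}
def norm(c,uv):
    return cv2.undistortPoints(np.array(uv,float).reshape(-1,1,2),c['camera_matrix'],c['dist_coeffs']).reshape(-1,2)
def rays(c,uv):
    n=norm(c,uv); T=c['world_from_camera']
    return T[:3,3], np.c_[n,np.ones(len(n))]@T[:3,:3].T
def plane(c,uv,z):
    o,r=rays(c,uv); return o+r*((z-o[2])/r[:,2])[:,None]
def cloud(d,c):
    h,w=d.shape; u,v=np.meshgrid(np.arange(w),np.arange(h))
    o,r=rays(c,np.c_[u.ravel(),v.ravel()]); P=o+r*d.ravel()[:,None]; P[d.ravel()==0]=np.nan
    return P.reshape(h,w,3)
def tri(c1,uv1,c2,uv2):
    o1,r1=rays(c1,[uv1]);o2,r2=rays(c2,[uv2]);r1=r1[0];r2=r2[0]
    s=np.linalg.lstsq(np.c_[r1,-r2],o2-o1,rcond=None)[0]
    a=o1+s[0]*r1;b=o2+s[1]*r2; return (a+b)/2,np.linalg.norm(a-b)
E
python3 - <<'E'
from h import *
for n in ["top","scene"]:
    p,d,c=load(n); P=cloud(d,c)
    z=P[:,:,2]
    R=(P[:,:,0]>.2)&(P[:,:,0]<.75)&(P[:,:,1]>-.4)&(P[:,:,1]<.3)
    m=(R&(z>.062)&(z<.08)).astype(np.uint8)
    m=cv2.morphologyEx(m,cv2.MORPH_OPEN,np.ones((5,5)))
    k,l,st,ce=cv2.connectedComponentsWithStats(m)
    i=1+np.argmax(st[1:,4]); print(n,st[i])
    Q=P[l==i]; print("z med",np.median(Q[:,2]),np.std(Q[:,2]))
    A=np.c_[Q,np.ones(len(Q))]
    r=cv2.minAreaRect(Q[:,:2].astype(np.float32)*1000); print(r, cv2.boxPoints(r))
    # carton top
    m=(R&(z>.11)&(z<.135)).astype(np.uint8)
    k,l,st,ce=cv2.connectedComponentsWithStats(m)
    for j in range(1,k):
        if st[j,4]>60:
            Q=P[l==j]; r=cv2.minAreaRect(Q[:,:2].astype(np.float32)*1000); print(st[j],np.median(Q,0),r)
    if n=="top": print(P[228,415],P[228,415-12],P[222,455],P[222,440])
p,d,c=load("top"); b=cv2.resize(p[130:260,220:480,::-1],None,fx=3,fy=3,interpolation=cv2.INTER_CUBIC); cv2.imwrite("pics/topz.png",b)
p,d,c=load("scene"); b=cv2.resize(p[120:320,140:360,::-1],None,fx=3,fy=3,interpolation=cv2.INTER_CUBIC); cv2.imwrite("pics/scz.png",b)
E
```

```text
top [ 202  139  151  114 9383]
z med 0.07263344832464325 0.0019772469910478685
((573.7901000976562, 15.187545776367188), (331.4815673828125, 220.63973999023438), 79.71394348144531) [[ 435.6481  -128.19052]
 [ 652.7418  -167.58856]
 [ 711.9321   158.56561]
 [ 494.83838  197.96365]]
[308 118  12  12 111] [ 0.73843898 -0.04018988  0.13047376] ((739.9197998046875, -40.661865234375), (25.31089210510254, 19.590961456298828), 87.13601684570312)
[ 273  160   41   55 1416] [ 0.58733143 -0.00658451  0.12320783] ((590.15673828125, -6.942085266113281), (64.42081451416016, 111.64798736572266), 78.50386810302734)
[400 217  27  22 434] [ 0.51974134 -0.27479756  0.12286203] ((520.8419189453125, -272.4302062988281), (49.72264099121094, 45.01142501831055), 81.24299621582031)
[ 0.51758222 -0.27605472  0.12476882] [ 0.5182664  -0.25484997  0.10889663] [ 0.55921703 -0.40292716  0.02176825] [ 0.54360206 -0.34438607  0.08369336]
scene [ 213  189  126  105 5771]
z med 0.07238876392929272 0.0018497858379842185
((577.4910278320312, 35.88594055175781), (270.7276306152344, 220.86276245117188), 79.21223449707031) [[ 443.67505  -76.416  ]
 [ 660.6345  -117.75523]
 [ 711.307    148.18788]
 [ 494.34753  189.52711]]
[207 140  21  20 233] [ 0.52334142 -0.27361683  0.12224641] ((520.8668823242188, -269.1742248535156), (58.57170486450195, 46.46956253051758), 83.77608489990234)
[ 232  198   52   36 1065] [ 0.59410902 -0.00148998  0.122669  ] ((590.094482421875, -6.866035461425781), (69.0088119506836, 111.86563110351562), 78.2943344116211)
[190 230  12  14  97] [ 0.74252121 -0.03557974  0.13000083] ((740.6029052734375, -41.6807746887207), (18.28935432434082, 28.649322509765625), 0.6019402742385864)
```

```bash
sleep 0
```

```text
(no output)
```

View pics/topz.png

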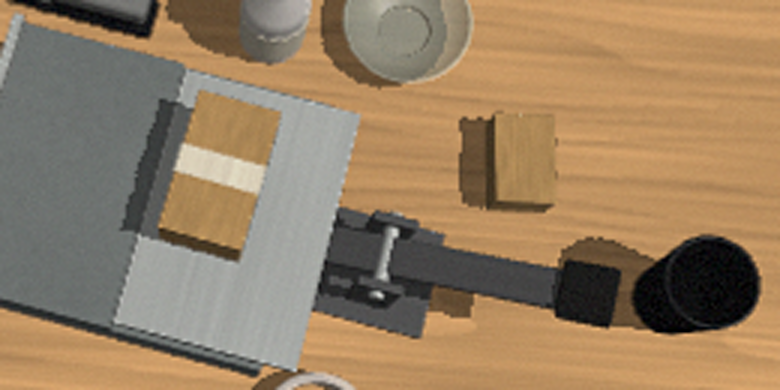

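View pics/scz.png

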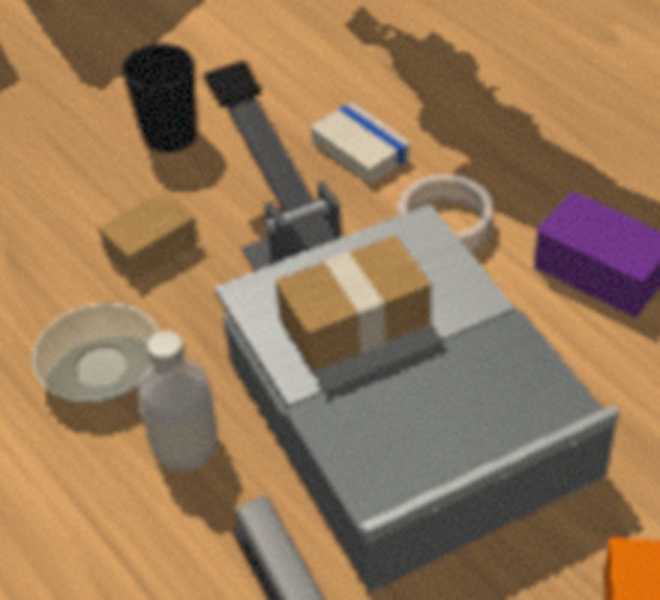

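```bash
cat > geo.py <<'E'
from h import *
pt,dt,ct=load("top"); ps,ds,cs=load("scene")
tu=[(339.3,167.7),(319.3,253.3),(282,152.7),(258.3,237.3)]
su=[(212.3,216.7),(284,189.3),(237.3,254.3),(310.7,225)]
W=[]
for a,b in zip(tu,su):
    q,e=tri(ct,a,cs,b); print(q.round(4),round(e,4), plane(ct,[a],.072)[0].round(4),plane(cs,[b],.072)[0].round(4)); W.append((plane(ct,[a],.072)[0]+plane(cs,[b],.072)[0])[:2]/2)
M=np.array([[5,105],[5,-105],[150,105],[150,-105]])/1000.; W=np.array(W)
mc=M.mean(0);wc=W.mean(0);H=(M-mc).T@(W-wc);th=np.arctan2(H[0,1]-H[1,0],H[0,0]+H[1,1])
R=np.array([[np.cos(th),-np.sin(th)],[np.sin(th),np.cos(th)]]);O=wc-R@mc
print("th",np.degrees(th),"O",O,"res mm",((M@R.T+O-W)*1000).round(1).tolist())
def w2c(p): return (np.asarray(p)[...,:2]-O)@R
def c2w(p): return np.asarray(p)@R.T+O
for n,q in dict(cartT=(.5902,-.0069),padT=(.5208,-.2724),padS=(.5209,-.2692)).items(): print(n,w2c(q))
print("pad exp",c2w([-.040-.150*np.cos(.287),0]))
E
python3 geo.py; python3 - <<'E'
from geo import *
P=cloud(dt,ct); z=P[:,:,2]
# shelf/flap side edges check using chest frame
C=w2c(P.reshape(-1,3)).reshape(P.shape[:2]+(2,))
m=(z>.064)&(z<.079)&(C[...,0]>0)&(C[...,0]<.3)
for a,b in [(.01,.04),(.1,.14),(.16,.2),(.22,.27)]:
    s=m&(C[...,0]>a)&(C[...,0]<b)&(abs(C[...,1])<.15); print(a,C[s][:,1].min(),C[s][:,1].max(), np.median(z[s]))
# things near the lever
m=(z>.012)&(z<.3)&(C[...,0]<-.02)&(C[...,0]>-.4)&(abs(C[...,1])<.3)
k,l,st,ce=cv2.connectedComponentsWithStats(m.astype(np.uint8))
for j in range(1,k):
    if st[j,4]>80: s=l==j; print(st[j],"cx",C[s].min(0).round(3),C[s].max(0).round(3),"z",z[s].max().round(3), np.median(P[s],0).round(3))
E
```

```text
[ 0.657  -0.112   0.0692] 0.0013 [ 0.6567 -0.1121  0.072 ] [ 0.6579 -0.109   0.072 ]
[ 0.4499 -0.0769  0.0652] 0.0053 [ 0.451  -0.0784  0.072 ] [ 0.453  -0.0694  0.072 ]
[0.6813 0.0273 0.0723] 0.0033 [0.6826 0.0261 0.072 ] [0.6802 0.0285 0.072 ]
[0.4771 0.0638 0.0603] 0.0002 [0.4757 0.0628 0.072 ] [0.4845 0.0711 0.072 ]
th -100.66282061721427 O [0.5820428  0.05362258] res mm [[27.0, 139.9], [25.9, 142.0], [-23.9, -140.5], [-29.0, -141.3]]
cartT [0.05796822 0.01921478]
padT [3.31724861e-01 1.38294199e-04]
padS [ 0.32856161 -0.00035553]
pad exp [0.61606308 0.23431241]
[ 0.657  -0.112   0.0692] 0.0013 [ 0.6567 -0.1121  0.072 ] [ 0.6579 -0.109   0.072 ]
[ 0.4499 -0.0769  0.0652] 0.0053 [ 0.451  -0.0784  0.072 ] [ 0.453  -0.0694  0.072 ]
[0.6813 0.0273 0.0723] 0.0033 [0.6826 0.0261 0.072 ] [0.6802 0.0285 0.072 ]
[0.4771 0.0638 0.0603] 0.0002 [0.4757 0.0628 0.072 ] [0.4845 0.0711 0.072 ]
th -100.66282061721427 O [0.5820428  0.05362258] res mm [[27.0, 139.9], [25.9, 142.0], [-23.9, -140.5], [-29.0, -141.3]]
cartT [0.05796822 0.01921478]
padT [3.31724861e-01 1.38294199e-04]
padS [ 0.32856161 -0.00035553]
pad exp [0.61606308 0.23431241]
0.01 -0.11160272086427053 0.10320777142401773 0.07322874817775893
0.1 -0.1060704792108068 0.10434281749147771 0.07313344463962113
0.16 -0.03463559409407382 0.033050986298723654 0.07197543630157405
0.22 -0.014802199637379044 -0.014440890454146309 0.07767841526128516
[142  46  24  37 530] cx [-0.4    0.211] [-0.351  0.3  ] z 0.051 [0.898 0.381 0.036]
[223 115  50  27 715] cx [-0.16   0.143] [-0.035  0.176] z 0.051 [0.753 0.12  0.045]
[ 197  134   74  105 4620] cx [-0.134 -0.112] [-0.02   0.109] z 0.093 [0.588 0.132 0.072]
[ 128  164   54   52 1358] cx [-0.33  -0.112] [-0.204 -0.004] z 0.056 [0.571 0.322 0.051]
[181 297  32  18 246] cx [-0.117 -0.3  ] [-0.048 -0.277] z 0.056 [0.312 0.195 0.051]
```

```bash
sed -i 's/M=np.array.*\/1000.;/M=np.array([[5,-105],[5,105],[150,-105],[150,105]])\/1000.;/' geo.py
python3 - <<'E'
from geo import *
P=cloud(dt,ct); z=P[:,:,2]
C=w2c(P.reshape(-1,3)).reshape(P.shape[:2]+(2,))
m=(z>.064)&(z<.079)
for a,b in [(.01,.04),(.1,.14),(.16,.2),(.22,.27)]:
    s=m&(C[...,0]>a)&(C[...,0]<b)&(abs(C[...,1])<.15); print(a,C[s][:,1].min(),C[s][:,1].max(), np.median(z[s]))
s=(z>.077)&(z<.1)&(abs(C[...,1])<.09)&(C[...,0]>.2)&(C[...,0]<.35); print("rim",C[s][:,0].min(),C[s][:,0].max(),np.median(z[s]))
s=(z>.064)&(z<.079)&(abs(C[...,1])<.09)&(C[...,0]>-.0)&(C[...,0]<.35)&(abs(C[...,1])>.04); print("front",np.percentile(C[s][:,0],[0,.3,1]))
m=(z>.012)&(z<.3)&(C[...,0]<.02)&(C[...,0]>-.4)&(abs(C[...,1])<.3)
k,l,st,ce=cv2.connectedComponentsWithStats(m.astype(np.uint8))
for j in range(1,k):
    if st[j,4]>80: s=l==j; print(st[j],"cx",C[s].min(0).round(3),C[s].max(0).round(3),"z",z[s].max().round(3), np.median(P[s],0).round(3))
E
```

```text
[ 0.657  -0.112   0.0692] 0.0013 [ 0.6567 -0.1121  0.072 ] [ 0.6579 -0.109   0.072 ]
[ 0.4499 -0.0769  0.0652] 0.0053 [ 0.451  -0.0784  0.072 ] [ 0.453  -0.0694  0.072 ]
[0.6813 0.0273 0.0723] 0.0033 [0.6826 0.0261 0.072 ] [0.6802 0.0285 0.072 ]
[0.4771 0.0638 0.0603] 0.0002 [0.4757 0.0628 0.072 ] [0.4845 0.0711 0.072 ]
th 79.36987524357524 O [ 0.55340677 -0.09870922] res mm [[0.2, -2.6], [-0.9, -0.6], [2.9, 2.0], [-2.2, 1.1]]
cartT [ 0.09702081 -0.01922592]
padT [-1.76724899e-01  6.77934002e-06]
padS [-0.17356137  0.00049879]
pad exp [ 0.51948961 -0.27941844]
0.01 -0.10454907204614627 0.10609516775411008 0.07308928617282973
0.1 -0.10382442000043905 0.10962566464471711 0.07318628449015008
0.16 -0.10846780680513514 0.11178529988678697 0.07226225232037375
0.22 -0.10864723653992908 0.11190965149130809 0.07229489998963279
rim 0.22198971826209904 0.2885068753451273 0.08765001163643399
front [0.00310888 0.00426929 0.00600002]
[338 117  40  41 784] cx [-0.07  -0.263] [ 0.02  -0.154] z 0.033 [ 0.764 -0.167  0.02 ]
[ 311  167  116   87 2339] cx [-0.202 -0.105] [0.02  0.106] z 0.132 [ 0.534 -0.148  0.082]
[382 168  24  32 703] cx [-0.167 -0.158] [-0.103 -0.073] z 0.041 [ 0.639 -0.25   0.035]
[431 209  43  32 913] cx [-0.313 -0.075] [-0.24  -0.005] z 0.095 [ 0.544 -0.391  0.064]
[306 254  39  39 419] cx [-0.071  0.095] [0.018 0.184] z 0.034 [ 0.412 -0.102  0.028]
[364 269  40  24 914] cx [-0.212  0.083] [-0.114  0.157] z 0.029 [ 0.405 -0.237  0.023]
```

send_rows --pt "23 30 0" --pt "23 30 0" --pt "23 30 0" --pt "23 30 0" --pt "23 30 0" --pt "23 30 0" --pt "23 30 0" --pt "23 30 0" --spin '[0.36,0.36,0.36,0.36,0.36,0.36,0.36,0.36]' --jaw '[0,0,0,0,0,0,0,0]'

```text
time_s: 1.1
tcp_pos: [0.396, -0.2934, 0.1947]
eef_rot: [0.904, 0.427, -0.0, -0.0]
ft_force: [-0.8, -0.6, -0.8]
width: 0.0425
```

send_rows --pt "23 30 0" --pt "23 30 0" --pt "23 30 0" --pt "23 30 0" --pt "23 29 0" --pt "23 29 0" --pt "23 28 0" --pt "23 28 0" --spin '[0.36,0.36,0.36,0.36,0.36,0.36,0.36,0.36]' --jaw '[0,0,0,0,0,0,0,0]'

```text
time_s: 2.1
tcp_pos: [0.5799, -0.0596, 0.1946]
eef_rot: [0.77, 0.638, -0.0, -0.0]
ft_force: [-0.6, -0.5, -0.2]
width: 0.0425
```

```bash
python3 - <<'E'
from workcell import status, eyes
from geo import *
from scipy.spatial.transform import Rotation as Ro
s=status.observe(); print(s['time_s'],s['tcp_pos'],w2c(s['tcp_pos']),Ro.from_quat(s['eef_rot']).as_matrix()[:,0],Ro.from_quat(s['eef_rot']).as_euler('zyx',degrees=True),s['width'],s['ft_force'])
c=eyes.camera_params("wrist");p,d=eyes.camera("wrist");cv2.imwrite("pics/w1.png",p[:,:,::-1])
p,d=eyes.camera("scene");cv2.imwrite("pics/s1.png",p[:,:,::-1])
E
```

```text
[ 0.657  -0.112   0.0692] 0.0013 [ 0.6567 -0.1121  0.072 ] [ 0.6579 -0.109   0.072 ]
[ 0.4499 -0.0769  0.0652] 0.0053 [ 0.451  -0.0784  0.072 ] [ 0.453  -0.0694  0.072 ]
[0.6813 0.0273 0.0723] 0.0033 [0.6826 0.0261 0.072 ] [0.6802 0.0285 0.072 ]
[0.4771 0.0638 0.0603] 0.0002 [0.4757 0.0628 0.072 ] [0.4845 0.0711 0.072 ]
th 79.36987524357524 O [ 0.55340677 -0.09870922] res mm [[0.2, -2.6], [-0.9, -0.6], [2.9, 2.0], [-2.2, 1.1]]
cartT [ 0.09702081 -0.01922592]
padT [-1.76724899e-01  6.77934002e-06]
padS [-0.17356137  0.00049879]
pad exp [ 0.51948961 -0.27941844]
2.1 [ 0.57987111 -0.05958935  0.19459273] [ 0.04333034 -0.0187938 ] [ 1.85418928e-01  9.82659561e-01 -9.12300539e-05] [-7.93144373e+01 -5.43412498e-02 -1.79995066e+02] 0.04254270511415376 [-0.61781712 -0.53259022 -0.24885821]
```

View pics/w1.png

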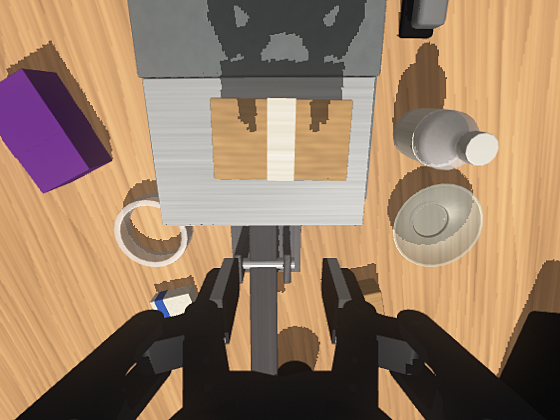

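View pics/s1.png

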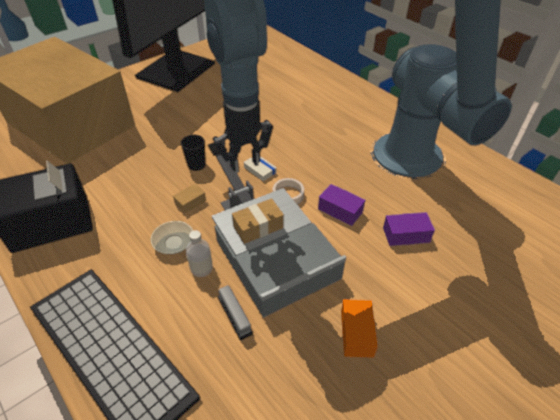

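send_rows --pt "0 0 -15" --pt "0 0 -15" --pt "0 0 -15" --pt "0 0 -15" --pt "0 0 -15" --pt "0 0 -15" --pt "0 0 -10" --pt "0 0 -6" --spin '[0,0,0,0,0,0,0,0]' --jaw '[0,0,0,0,0,0,0,0]'

```text
time_s: 3.2
tcp_pos: [0.5794, -0.0606, 0.0884]
eef_rot: [0.771, 0.637, -0.0, -0.0]
ft_force: [0.0, 0.0, 0.6]
width: 0.0428
```

send_rows --pt "0.7 3.9 0" --pt "0.7 3.9 0" --pt "0.7 3.9 0" --pt "0.7 3.9 0" --pt "0.7 3.9 0" --pt "0.7 3.9 0" --pt "0.7 3.9 0" --pt "0.7 3.9 0" --spin '[0,0,0,0,0,0,0,0]' --jaw '[0,0,0,0,0,0,0,0]'

```text
time_s: 4.2
tcp_pos: [0.5852, -0.0292, 0.0891]
eef_rot: [0.771, 0.637, 0.0, 0.0]
ft_force: [0.2, -0.6, -0.0]
width: 0.0423
```

```bash
python3 - <<'E'
from workcell import status, eyes
from geo import *
s=status.observe(); print(s['time_s'],s['tcp_pos'],w2c(s['tcp_pos']),s['width'],s['ft_force'])
p,d=eyes.camera("wrist");cv2.imwrite("pics/w2.png",p[:,:,::-1])
p,d=eyes.camera("scene");cv2.imwrite("pics/s2.png",cv2.resize(p[120:320,140:360,::-1],None,fx=3,fy=3))
E
```

```text
[ 0.657  -0.112   0.0692] 0.0013 [ 0.6567 -0.1121  0.072 ] [ 0.6579 -0.109   0.072 ]
[ 0.4499 -0.0769  0.0652] 0.0053 [ 0.451  -0.0784  0.072 ] [ 0.453  -0.0694  0.072 ]
[0.6813 0.0273 0.0723] 0.0033 [0.6826 0.0261 0.072 ] [0.6802 0.0285 0.072 ]
[0.4771 0.0638 0.0603] 0.0002 [0.4757 0.0628 0.072 ] [0.4845 0.0711 0.072 ]
th 79.36987524357524 O [ 0.55340677 -0.09870922] res mm [[0.2, -2.6], [-0.9, -0.6], [2.9, 2.0], [-2.2, 1.1]]
cartT [ 0.09702081 -0.01922592]
padT [-1.76724899e-01  6.77934002e-06]
padS [-0.17356137  0.00049879]
pad exp [ 0.51948961 -0.27941844]
4.2 [ 0.58522721 -0.02923095  0.08911663] [ 0.07415577 -0.01845782] 0.042278665072174426 [ 0.20960089 -0.55762593 -0.02311051]
```

View pics/s2.png

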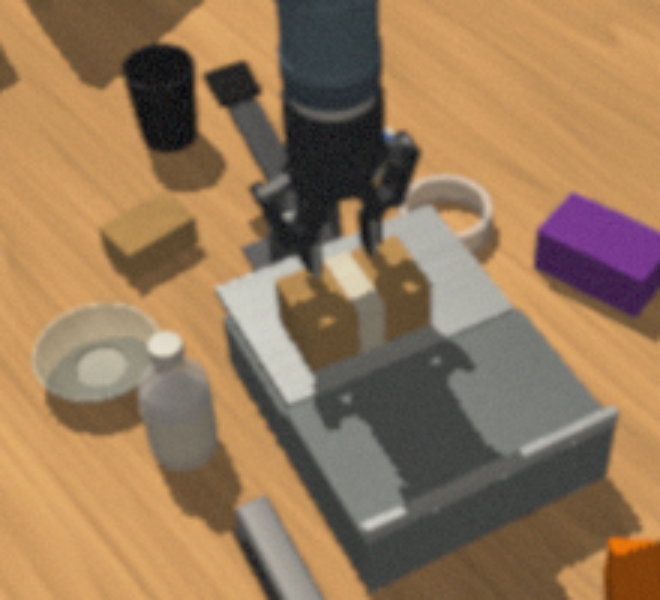

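View pics/w2.png

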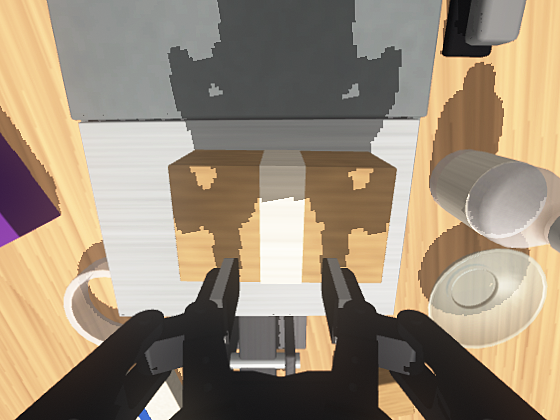

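```bash
sed -i 's/^    q,e=tri.*; print(.*); W/    q,e=tri(ct,a,cs,b); W/; s/^print(.*//; s/^for n,q in.*//' geo.py; python3 - <<'E'
from workcell import status, eyes
from geo import *
c=eyes.camera_params("wrist");p,d=eyes.camera("wrist")
s=status.observe();print(s['tcp_pos'],c['world_from_camera'])
P=cloud(d,c);C=w2c(P.reshape(-1,3)).reshape(420,560,2)
for uv in [(225,265),(228,275),(225,290),(232,300),(335,265),(335,290),(200,275),(200,287),(300,275),(280,290),(280,160),(280,200)]:
    u,v=uv; print(uv,C[v,u].round(4),P[v,u,2].round(4))
T=np.linalg.inv(c['world_from_camera'])
for q in [(.065,0.036,.122),(.065,-.074,.122),(.129,.036,.122)]:
    w=np.r_[c2w(q[:2]),q[2]]; print(q,cv2.projectPoints(w[None],cv2.Rodrigues(T[:3,:3])[0],T[:3,3],c['camera_matrix'],c['dist_coeffs'])[0].ravel())
pp,dd=eyes.camera("scene");Q=cloud(dd,cs);z=Q[...,2];C=w2c(Q.reshape(-1,3)).reshape(420,560,2)
m=(abs(z-.122)<.006)&(C[...,0]>.05)&(C[...,0]<.2)&(abs(C[...,1])<.1); print(C[m].min(0),C[m].max(0),m.sum())
E
```

```text
[ 0.58521634 -0.02930175  0.08912456] [[ 9.82473613e-01 -1.76044264e-01 -6.12700292e-02  6.01023537e-01]
 [-1.86401701e-01 -9.28006337e-01 -3.22581222e-01  5.51268837e-02]
 [-7.04017245e-05  3.28348376e-01 -9.44556689e-01  2.66791069e-01]
 [ 0.00000000e+00  0.00000000e+00  0.00000000e+00  1.00000000e+00]]
(225, 265) [0.0859 0.0078] 0.1365
(228, 275) [0.0866 0.0048] 0.1466
(225, 290) [0.0861 0.0043] 0.1574
(232, 300) [0.0765 0.0029] 0.1508
(335, 265) [ 0.0865 -0.0441] 0.1377
(335, 290) [ 0.0859 -0.0409] 0.1572
(200, 275) [0.0709 0.0248] 0.1208
(200, 287) [0.0306 0.0404] 0.0714
(300, 275) [ 0.0715 -0.0289] 0.1219
(280, 290) [ 0.0283 -0.0181] 0.0717
(280, 160) [ 0.1304 -0.0184] 0.1067
(280, 200) [ 0.1133 -0.0183] 0.1213
(0.065, 0.036, 0.122) [179.87373478 285.62841095]
(0.065, -0.074, 0.122) [383.03185082 285.28440601]
(0.129, 0.036, 0.122) [165.2613801  169.19182131]
[ 0.06399322 -0.07499697] [0.13235605 0.03681989] 946
```

```bash
python3 - <<'E'
from workcell import status, eyes
from geo import *
c=eyes.camera_params("wrist");p,d=eyes.camera("wrist")
P=cloud(d,c);C=w2c(P.reshape(-1,3)).reshape(420,560,2)
for v in range(240,330,6): print(v,[ (C[v,u].round(3).tolist(),P[v,u,2].round(3)) for u in (226,234)], d[v,226])
cv2.imwrite("pics/w3.png",cv2.resize(p[230:350,170:400,::-1],None,fx=3.4,fy=3.4,interpolation=cv2.INTER_CUBIC))
p,d=eyes.camera("scene")
cv2.imwrite("pics/s3.png",cv2.resize(p[150:270,200:320,::-1],None,fx=5,fy=5,interpolation=cv2.INTER_CUBIC))
E
```

```text
240 [([0.091, 0.009], np.float64(0.121)), ([0.091, 0.005], np.float64(0.121))] 0.15979302
246 [([0.088, 0.01], np.float64(0.121)), ([0.088, 0.006], np.float64(0.12))] 0.1612602
252 [([0.085, 0.01], np.float64(0.121)), ([0.084, 0.006], np.float64(0.121))] 0.16201177
258 [([0.086, 0.008], np.float64(0.13)), ([nan, nan], np.float64(nan))] 0.15314981
264 [([0.085, 0.008], np.float64(0.135)), ([0.086, 0.003], np.float64(0.137))] 0.14876142
270 [([0.086, 0.006], np.float64(0.142)), ([0.086, 0.003], np.float64(0.142))] 0.14191262
276 [([0.085, 0.006], np.float64(0.146)), ([0.083, 0.003], np.float64(0.142))] 0.13853686
282 [([0.086, 0.005], np.float64(0.153)), ([0.08, 0.003], np.float64(0.143))] 0.13189434
288 [([0.086, 0.004], np.float64(0.156)), ([0.078, 0.003], np.float64(0.145))] 0.12863523
294 [([0.086, 0.003], np.float64(0.16)), ([0.076, 0.003], np.float64(0.145))] 0.12508038
300 [([0.085, 0.003], np.float64(0.164)), ([0.072, 0.003], np.float64(0.145))] 0.12178011
306 [([0.083, 0.003], np.float64(0.165)), ([0.071, 0.003], np.float64(0.148))] 0.12142766
312 [([0.08, 0.003], np.float64(0.164)), ([0.068, 0.003], np.float64(0.148))] 0.12306797
318 [([0.077, 0.003], np.float64(0.164)), ([0.065, 0.003], np.float64(0.148))] 0.12428963
324 [([0.074, 0.004], np.float64(0.164)), ([-0.025, 0.022], np.float64(0.045))] 0.1251382
```

View pics/w3.png

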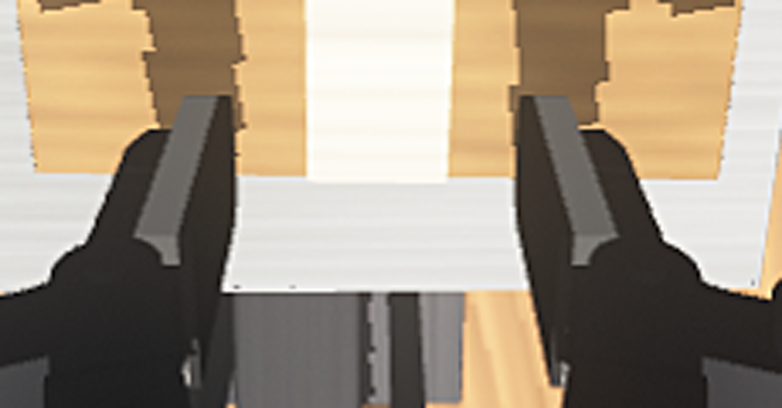

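View pics/s3.png

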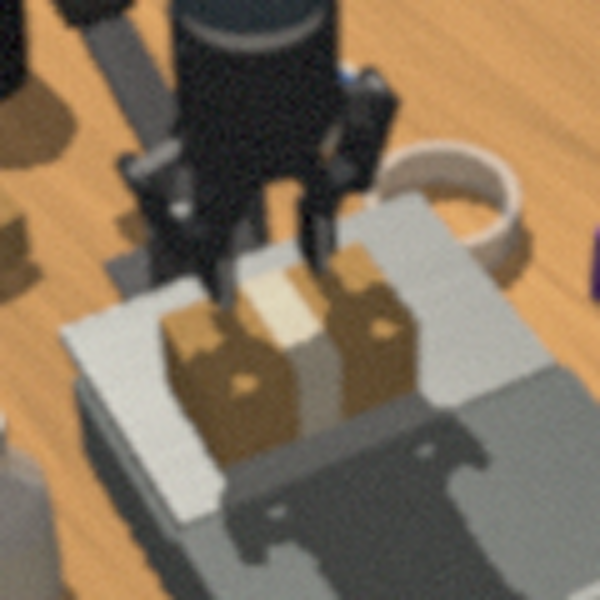

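```bash
python3 - <<'E'
from workcell import status, eyes
from geo import *
for n in ("scene","top"):
    p,d=eyes.camera(n); c=eyes.camera_params(n)
    P=cloud(d,c);C=w2c(P.reshape(-1,3)).reshape(420,560,2)
    if n=="scene":
        for u,v in [(244,209),(244,206),(264,202),(263,199),(262,194),(242,200)]: print((u,v),C[v,u].round(3),P[v,u,2].round(3),p[v,u])
    m=(p.max(2)<70)&(C[...,0]>.03)&(C[...,0]<.12)&(abs(C[...,1]+.02)<.07)&(P[...,2]>.05)&(P[...,2]<.4)
    for lo,hi in [(.05,.08),(.08,.12),(.122,.128),(.128,.134),(.134,.14),(.14,.16)]:
        s=m&(P[...,2]>=lo)&(P[...,2]<hi); print(n,lo,s.sum(), C[s].min(0).round(3) if s.any() else'',C[s].max(0).round(3) if s.any() else '')
E
```

```text
(244, 209) [ 0.079 -0.046] 0.135 [69 69 66]
(244, 206) [ 0.083 -0.047] 0.149 [67 68 65]
(264, 202) [0.083 0.006] 0.137 [84 82 74]
(263, 199) [0.083 0.004] 0.148 [50 51 48]
(262, 194) [0.081 0.002] 0.164 [33 37 30]
(242, 200) [ 0.084 -0.051] 0.173 [22 28 29]
scene 0.05 0  
scene 0.08 0  
scene 0.122 0  
scene 0.128 4 [0.065 0.002] [0.085 0.004]
scene 0.134 11 [ 0.068 -0.05 ] [0.084 0.004]
scene 0.14 47 [ 0.065 -0.054] [0.087 0.007]
top 0.05 0  
top 0.08 0  
top 0.122 0  
top 0.128 0  
top 0.134 0  
top 0.14 0
```

send_rows --pt "0 0 5" --pt "-1 -6 0" --pt "-1 -6 0" --pt "-1 -6 0" --pt "-1 -6 0" --pt "-1 -6 0" --pt "-1 -4 0" --pt "0 0 -5" --spin '[0,0,0,0,0,0,0,0]' --jaw '[0,0,0,0,0,0,0,0]'

```text
time_s: 5.6
tcp_pos: [0.5795, -0.0639, 0.0893]
eef_rot: [0.771, 0.637, 0.0, 0.0]
ft_force: [-0.0, -0.3, -0.1]
width: 0.0426
```

send_rows --pt "0 0 -5" --pt "0 0 -5" --pt "0 0 -5" --pt "0 0 -5" --pt "0 0 -5" --pt "0 0 0" --pt "0 0 0" --pt "0 0 0" --spin '[0,0,0,0,0,0,0,0]' --jaw '[0,0,0,0,0,0,0,0]'

```text
time_s: 6.6
tcp_pos: [0.5794, -0.0636, 0.0644]
eef_rot: [0.771, 0.637, 0.0, 0.0]
ft_force: [-0.3, -0.7, -0.1]
width: 0.0428
```

```bash
cat > look.py <<'E'
import sys
from workcell import status, eyes
from geo import *
k=sys.argv[1]
s=status.observe(); print(s['time_s'],s['tcp_pos'].round(4),w2c(s['tcp_pos']).round(4),s['width'].round(4),s['ft_force'].round(2))
c=eyes.camera_params("wrist");p,d=eyes.camera("wrist");cv2.imwrite(f"pics/w{k}.png",p[:,:,::-1])
P=cloud(d,c);C=w2c(P.reshape(-1,3)).reshape(420,560,2)
for v in range(252,300,6): print(v,C[v,226].round(3),P[v,226,2].round(3))
p,d=eyes.camera("scene");cv2.imwrite(f"pics/s{k}.png",cv2.resize(p[130:270,140:320,::-1],None,fx=4,fy=4,interpolation=cv2.INTER_CUBIC))
Q=cloud(d,cs);z=Q[...,2];C=w2c(Q.reshape(-1,3)).reshape(420,560,2)
m=(abs(z-.122)<.006)&(C[...,0]>.05)&(C[...,0]<.27)&(abs(C[...,1])<.1)&(p[...,0].astype(int)-p[...,2]>20)
print("carton",np.percentile(C[m],[.5,99.5],axis=0).round(3).tolist(), np.median(z[m]).round(4), cv2.minAreaRect(C[m].astype(np.float32)*1000))
E
python3 look.py 4
```

```text
Traceback (most recent call last):
  File "look.py", line 5, in <module>
    s=status.observe(); print(s['time_s'],s['tcp_pos'].round(4),w2c(s['tcp_pos']).round(4),s['width'].round(4),s['ft_force'].round(2))
                                                                                           ^^^^^^^^^^^^^^^^
AttributeError: 'float' object has no attribute 'round'
```

```bash
sed -i "s/s\['width'\].round(4)/s['width']/" look.py; python3 look.py 4
```

```text
6.6 [ 0.5794 -0.0636  0.0644] [ 0.0393 -0.0191] 0.042800575632140576 [-0.25 -0.75 -0.12]
252 [0.037 0.014] 0.072
258 [0.051 0.008] 0.106
264 [0.051 0.007] 0.111
270 [0.051 0.006] 0.116
276 [0.051 0.005] 0.122
282 [0.051 0.004] 0.127
288 [0.052 0.003] 0.132
294 [0.051 0.003] 0.136
carton [[0.067, -0.074], [0.131, 0.035]] 0.123 ((98.80526733398438, -19.53630828857422), (66.60285949707031, 110.35955810546875), 0.08777070045471191)
```

View pics/s4.png

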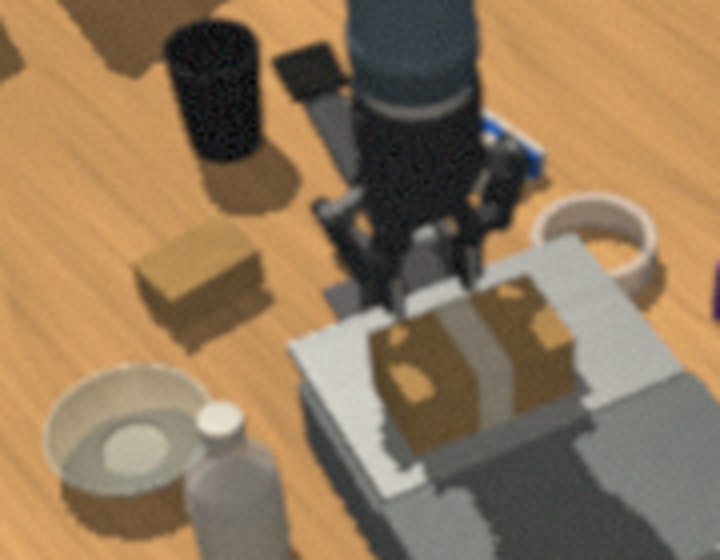

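View pics/w4.png

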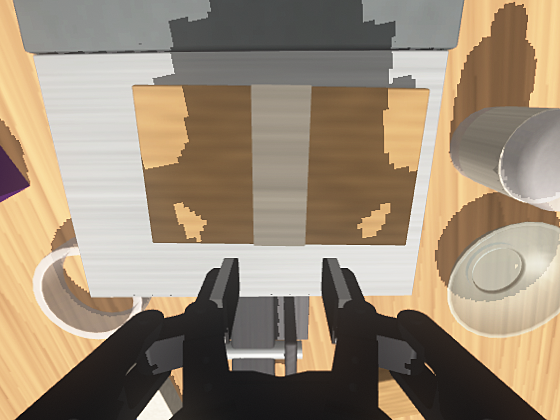

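send_rows --pt "0 0 -5" --pt "0 0 -5" --pt "0 0 -5" --pt "0 0 -5" --pt "0 0 0" --pt "1 5 0" --pt "1 5 0" --pt "1 4 0" --spin '[0,0,0,0,0,0,0,0]' --jaw '[0,0,0,0,0,0,0,0]'

```text
time_s: 7.7
tcp_pos: [0.5825, -0.0493, 0.0443]
eef_rot: [0.771, 0.637, -0.0, 0.0]
ft_force: [0.0, -1.6, 0.5]
width: 0.0426
```

send_rows --pt "1 5 0" --pt "1 5 0" --pt "1 5 0" --pt "1 5 0" --pt "1 5 0" --pt "0.5 5 0" --pt "1 5 0" --pt "0.5 4 0" --spin '[0,0,0,0,0,0,0,0]' --jaw '[0,0,0,0,0,0,0,0]'

```text
time_s: 8.7
tcp_pos: [0.5891, -0.01, 0.044]
eef_rot: [0.771, 0.637, -0.0, -0.0]
ft_force: [-1.0, -2.0, -0.2]
width: 0.043
```

```bash
python3 look.py 5
```

```text
8.7 [ 0.5891 -0.01    0.044 ] [ 0.0937 -0.0188] 0.0429706454446332 [-0.97 -2.01 -0.25]
252 [0.128 0.001] 0.122
258 [0.125 0.001] 0.122
264 [0.123 0.001] 0.121
270 [0.12  0.001] 0.121
276 [0.118 0.001] 0.122
282 [0.115 0.002] 0.121
288 [0.113 0.002] 0.122
294 [0.111 0.002] 0.123
carton [[0.106, -0.074], [0.171, 0.035]] 0.1232 ((138.7583770751953, -18.71790313720703), (68.80587005615234, 110.93516540527344), 0.19849157333374023)
```

View pics/s5.png

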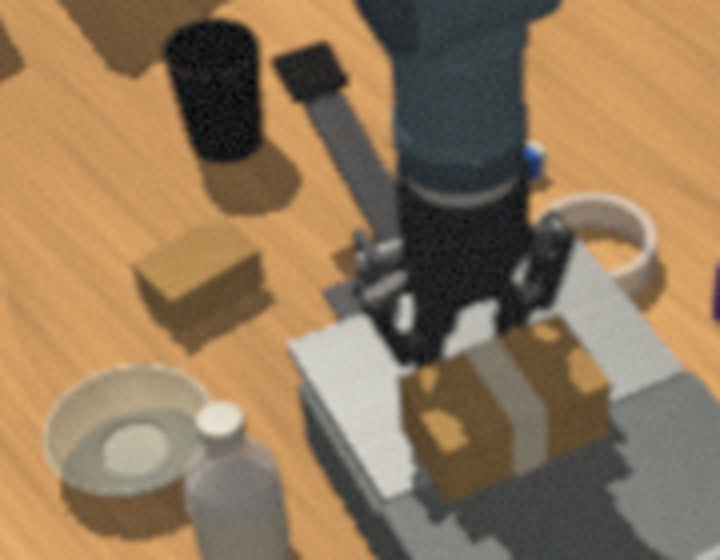

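View pics/w5.png

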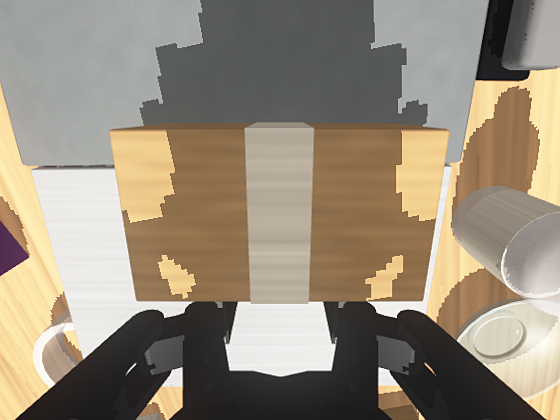

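send_rows --pt "0.8 4.3 0" --pt "0.8 4.3 0" --pt "0.8 4.3 0" --pt "0.8 4.3 0" --pt "0.8 4.3 0" --pt "0.8 4.3 0" --pt "0.8 4.3 0" --pt "0.8 4.3 0" --spin '[0,0,0,0,0,0,0,0]' --jaw '[0,0,0,0,0,0,0,0]'

```text
time_s: 9.8
tcp_pos: [0.5956, 0.0242, 0.0441]
eef_rot: [0.771, 0.637, 0.0, 0.0]
ft_force: [-0.1, -1.3, 0.5]
width: 0.0426
```

send_rows --pt "0.8 4.3 0" --pt "0.8 4.3 0" --pt "0.8 4.3 0" --pt "0.8 4.3 0" --pt "0.8 4.3 0" --pt "0.8 4.3 0" --pt "0.8 4 0" --pt "0.5 3 0" --spin '[0,0,0,0,0,0,0,0]' --jaw '[0,0,0,0,0,0,0,0]'

```text
time_s: 10.8
tcp_pos: [0.6018, 0.0569, 0.0442]
eef_rot: [0.771, 0.637, 0.0, 0.0]
ft_force: [-1.2, -1.3, -0.3]
width: 0.043
```

```bash
python3 look.py 6
```

```text
10.8 [0.6018 0.0569 0.0442] [ 0.1619 -0.0188] 0.04298538730431319 [-1.16 -1.31 -0.26]
252 [0.195 0.001] 0.121
258 [0.193 0.001] 0.121
264 [0.191 0.001] 0.122
270 [0.188 0.001] 0.121
276 [0.186 0.001] 0.121
282 [0.183 0.002] 0.121
288 [0.181 0.002] 0.122
294 [0.177 0.002] 0.12
carton [[0.174, -0.074], [0.239, 0.035]] 0.1227 ((204.23727416992188, -19.082809448242188), (111.10476684570312, 72.63866424560547), 89.31031799316406)
```

View pics/w6.png

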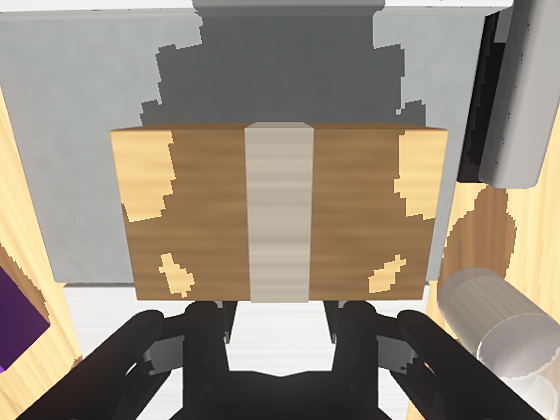

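send_rows --pt "-1 -5 0" --pt "-1.5 -8 0" --pt "-1.5 -8 0" --pt "0 0 20" --pt "0 0 30" --pt "0 0 35" --pt "0 0 35" --pt "0 0 30" --spin '[0,0,0,0,0,0,0,0]' --jaw '[0,0,0,0,0,0,0,0]'

```text
time_s: 11.9
tcp_pos: [0.5978, 0.0351, 0.1957]
eef_rot: [0.771, 0.637, 0.0, 0.0]
ft_force: [1.2, 0.5, 0.2]
width: 0.0428
```

send_rows --pt "-9.7 -39 0" --pt "-9.7 -39 0" --pt "-9.7 -39 0" --pt "-9.7 -39 0" --pt "-9.7 -39 0" --pt "-9.7 -39 0" --pt "-9.7 -39 0" --pt "-9.7 -39 0" --spin '[0,0,0,0,0,0,0,0]' --jaw '[1,1,1,1,1,1,1,1]' --force 40

```text
time_s: 12.9
tcp_pos: [0.5193, -0.278, 0.1942]
eef_rot: [0.771, 0.637, 0.0, 0.0]
ft_force: [0.3, -0.4, 0.3]
width: -0.0
```

```bash
python3 look.py 7; python3 - <<'E'
from workcell import status, eyes
from geo import *
c=eyes.camera_params("wrist");p,d=eyes.camera("wrist")
P=cloud(d,c);C=w2c(P.reshape(-1,3)).reshape(420,560,2)
for v in range(220,320,6): print(v,[(C[v,u].round(3).tolist(),P[v,u,2].round(3)) for u in (270,282,294)])
E
```

```text
12.9 [ 0.5193 -0.278   0.1942] [-0.1825  0.0005] -7.24710615760256e-07 [ 0.29 -0.38  0.28]
252 [-0.289  0.073] -0.001
258 [-0.299  0.074] -0.002
264 [-0.307  0.074] 0.0
270 [-0.317  0.075] -0.002
276 [-0.326  0.075] -0.001
282 [-0.336  0.076] -0.002
288 [-0.346  0.077] -0.002
294 [-0.356  0.078] -0.003
carton [[0.174, -0.074], [0.238, 0.035]] 0.1219 ((206.11099243164062, -18.726661682128906), (111.11268615722656, 66.7254409790039), 89.48786163330078)
220 [([-0.196, 0.009], np.float64(0.126)), ([-0.196, -0.001], np.float64(0.127)), ([-0.196, -0.011], np.float64(0.126))]
226 [([-0.254, 0.014], np.float64(-0.0)), ([-0.254, -0.001], np.float64(-0.001)), ([-0.255, -0.017], np.float64(-0.001))]
232 [([-0.263, 0.014], np.float64(-0.001)), ([-0.263, -0.001], np.float64(-0.0)), ([-0.262, -0.017], np.float64(0.002))]
238 [([-0.271, 0.015], np.float64(-0.0)), ([-0.272, -0.001], np.float64(-0.002)), ([-0.259, -0.016], np.float64(0.027))]
244 [([-0.281, 0.015], np.float64(-0.002)), ([-0.281, -0.001], np.float64(-0.002)), ([-0.257, -0.015], np.float64(0.047))]
250 [([-0.29, 0.015], np.float64(-0.0
[... 686 characters left out ...]
0.173, 0.005], np.float64(0.259)), ([-0.173, -0.0], np.float64(0.26)), ([-0.173, -0.005], np.float64(0.259))]
292 [([-0.173, 0.005], np.float64(0.263)), ([-0.173, -0.0], np.float64(0.264)), ([-0.173, -0.005], np.float64(0.264))]
298 [([-0.174, 0.005], np.float64(0.266)), ([-0.174, -0.0], np.float64(0.266)), ([-0.171, -0.005], np.float64(0.27))]
304 [([-0.172, 0.004], np.float64(0.273)), ([-0.177, -0.0], np.float64(0.266)), ([-0.173, -0.005], np.float64(0.272))]
310 [([-0.172, 0.004], np.float64(0.276)), ([-0.18, -0.0], np.float64(0.266)), ([-0.172, -0.004], np.float64(0.277))]
316 [([-0.172, 0.004], np.float64(0.28)), ([-0.183, -0.0], np.float64(0.266)), ([-0.172, -0.004], np.float64(0.28))]
```

View pics/s7.png

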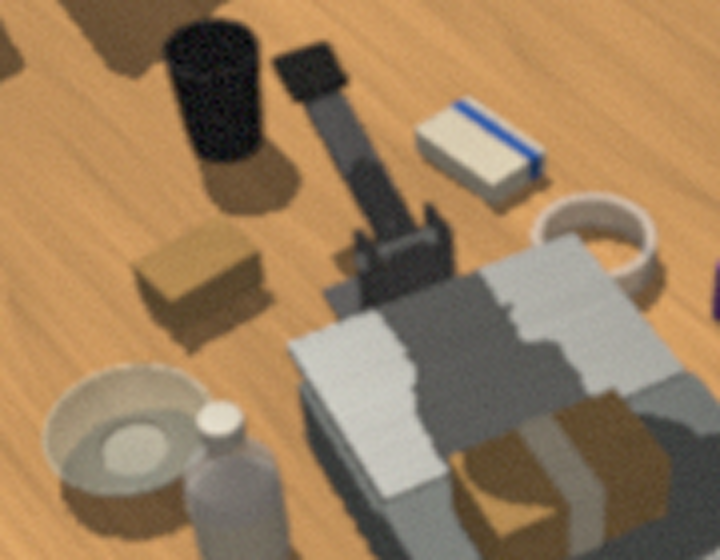

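View pics/w7.png

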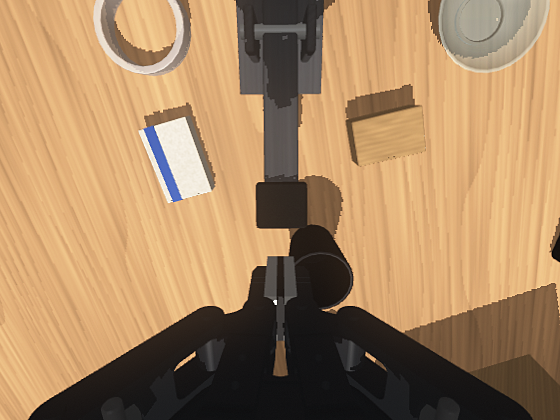

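send_rows --pt "0 0 -20" --pt "0 0 -20" --pt "0 0 -20" --pt "0 0 -15" --pt "0 0 -10" --pt "0 0 -7" --pt "0 0 -4" --pt "0 0 0" --spin '[0,0,0,0,0,0,0,0]' --jaw '[1,1,1,1,1,1,1,1]'

```text
time_s: 14.05
tcp_pos: [0.5202, -0.2763, 0.0982]
eef_rot: [0.771, 0.637, 0.0, 0.0]
ft_force: [-0.0, -0.3, 0.6]
width: -0.0002
```

send_rows --pt "0 0 -4" --pt "0 0 -4" --pt "0 0 -4" --pt "0 0 -4" --pt "0 0 -4" --pt "0 0 0" --pt "0 0 0" --pt "0 0 0" --spin '[0,0,0,0,0,0,0,0]' --jaw '[1,1,1,1,1,1,1,1]'

```text
time_s: 15.05
tcp_pos: [0.5207, -0.2781, 0.0795]
eef_rot: [0.771, 0.637, -0.001, 0.002]
ft_force: [-1.7, -2.2, 6.6]
width: -0.0002
```

```bash
python3 look.py 8|sed -n '1p;$p'
```

```text
15.05 [ 0.5207 -0.2781  0.0795] [-0.1823 -0.0009] -0.0002316775626970142 [-1.7  -2.2   6.59]
carton [[0.173, -0.074], [0.238, 0.035]] 0.122 ((205.2125244140625, -18.83712387084961), (111.11285400390625, 67.23992919921875), 89.98613739013672)
```

View pics/s8.png

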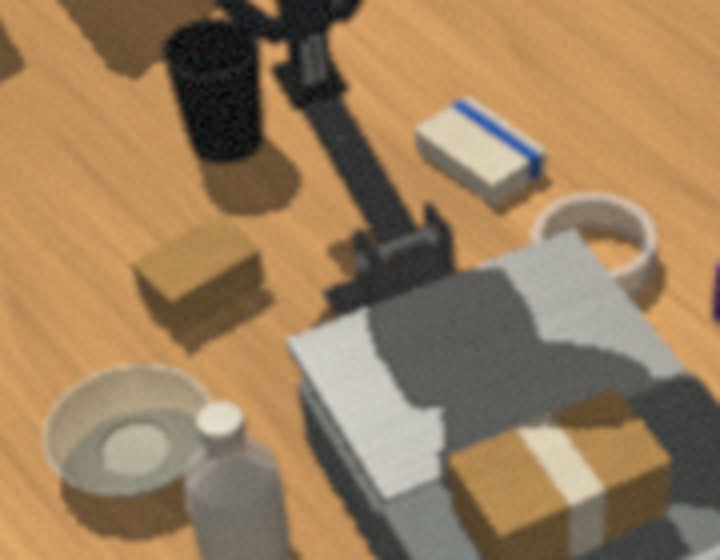

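View pics/w8.png

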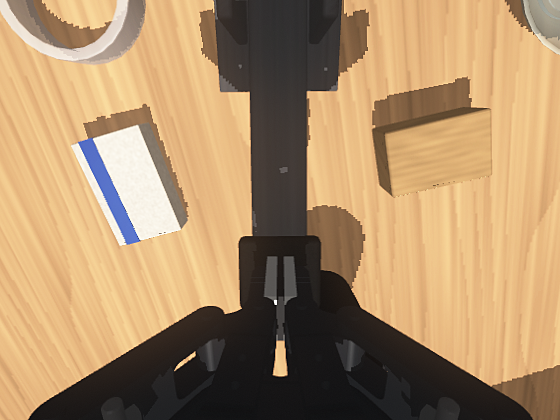

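send_rows --pt "0 0 -5" --pt "0 0 -5" --pt "0 0 -5" --pt "0 0 -5" --pt "0 0 -5" --pt "0 0 -5" --pt "0 0 -4" --pt "0 0 0" --spin '[0,0,0,0,0,0,0,0]' --jaw '[1,1,1,1,1,1,1,1]'

```text
time_s: 16.15
tcp_pos: [0.5214, -0.2795, 0.0458]
eef_rot: [0.771, 0.637, -0.001, 0.003]
ft_force: [-0.9, -4.8, 6.2]
width: 0.0003
```

```bash
python3 look.py 9|sed -n '1p;$p'
```

```text
16.15 [ 0.5214 -0.2795  0.0458] [-0.1836 -0.0019] 0.00027455348065727676 [-0.85 -4.77  6.22]
carton [[0.173, -0.074], [0.238, 0.036]] 0.1221 ((205.50738525390625, -18.593883514404297), (110.8787841796875, 66.84945678710938), 89.64877319335938)
```

View pics/s9.png

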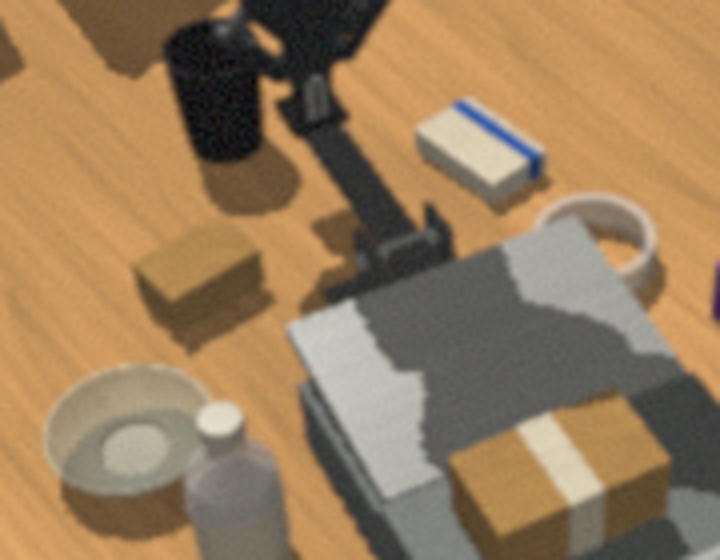

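View pics/w9.png

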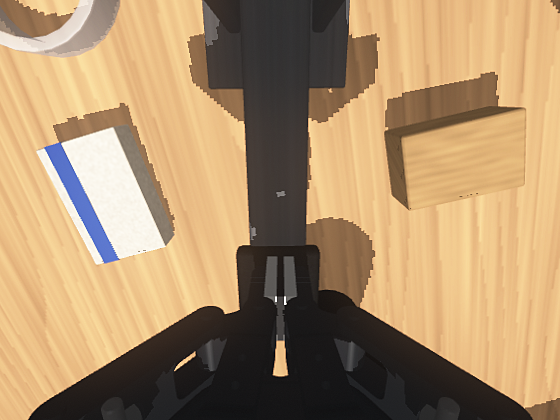

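```bash
python3 - <<'E'
from workcell import eyes
from geo import *
p,d=eyes.camera("scene");P=cloud(d,cs);C=w2c(P.reshape(-1,3)).reshape(420,560,2);z=P[...,2]
for lo in np.arange(.08,.2,.01):
    m=(z>lo)&(z<lo+.01)&(C[...,0]<-.13)&(C[...,0]>-.36)&(abs(C[...,1])<.12)
    if m.any(): print(round(lo,3),m.sum(),C[m].min(0).round(3),C[m].max(0).round(3))
for u,v in [(196,136),(200,138),(204,140),(208,146),(190,138),(186,142)]: print((u,v),C[v,u].round(3),z[v,u].round(3))
E
```

```text
0.08 187 [-0.314 -0.078] [-0.139  0.02 ]
0.09 53 [-0.313 -0.078] [-0.17   0.012]
0.1 27 [-0.187 -0.015] [-0.17   0.012]
0.11 26 [-0.189 -0.014] [-0.17   0.011]
0.12 37 [-0.186 -0.027] [-0.169  0.028]
0.13 102 [-0.193 -0.037] [-0.168  0.038]
0.14 75 [-0.195 -0.045] [-0.164  0.045]
0.15 94 [-0.192 -0.057] [-0.161  0.049]
0.16 109 [-0.186 -0.062] [-0.162  0.06 ]
0.17 149 [-0.194 -0.065] [-0.161  0.059]
0.18 119 [-0.19  -0.059] [-0.16   0.046]
0.19 78 [-0.193 -0.045] [-0.159  0.041]
(196, 136) [-0.186 -0.055] 0.177
(200, 138) [-0.18  -0.047] 0.171
(204, 140) [-0.272 -0.007] 0.087
(208, 146) [-0.172 -0.031] 0.144
(190, 138) [-0.313 -0.036] 0.078
(186, 142) [-0.31  -0.051] 0.07
```

send_rows --pt "0 0 -4" --pt "0 0 -4" --pt "0 0 -4" --pt "0 0 -4" --pt "0 0 -4" --pt "0 0 -4" --pt "0 0 -2" --pt "0 0 0" --spin '[0,0,0,0,0,0,0,0]' --jaw '[1,1,1,1,1,1,1,1]'

```text
time_s: 17.3
tcp_pos: [0.5214, -0.2792, 0.0198]
eef_rot: [0.771, 0.637, -0.001, 0.003]
ft_force: [-0.9, -3.7, 6.4]
width: -0.0
```

send_rows --pt "0 0 -2" --pt "0 0 -2" --pt "0 0 0" --pt "0 0 0" --pt "0 0 0" --pt "0 0 0" --pt "0 0 0" --pt "0 0 0" --spin '[0,0,0,0,0,0,0,0]' --jaw '[1,1,1,1,1,1,1,1]'

```text
time_s: 18.3
tcp_pos: [0.5215, -0.2788, 0.016]
eef_rot: [0.771, 0.637, -0.0, 0.003]
ft_force: [-1.1, -3.4, 7.7]
width: 0.0003
```

```bash
cat > flap.py <<'E'
from workcell import eyes
from geo import *
for n in ("scene","top"):
    p,d=eyes.camera(n);c=eyes.camera_params(n);P=cloud(d,c);C=w2c(P.reshape(-1,3)).reshape(420,560,2);z=P[...,2]
    m=(C[...,0]>.012)&(C[...,0]<.13)&(C[...,1]>-.098)&(C[...,1]<-.07)&(z>.05)&(z<.14)
    if m.sum()>20: a=np.polyfit(C[m][:,0],z[m],1); print(n,m.sum(),"flap angle",np.arctan(-a[0]).round(3))
E
python3 flap.py;python3 look.py 10|sed -n '1p;$p'
```

```text
scene 494 flap angle 0.222
top 585 flap angle 0.22
18.4 [ 0.5215 -0.2788  0.016 ] [-0.1829 -0.0019] 1.9011589499014566e-05 [-0.7  -2.69  6.95]
carton [[0.173, -0.074], [0.238, 0.035]] 0.122 ((205.30239868164062, -18.49312973022461), (111.13681030273438, 67.5438232421875), 89.56303405761719)
```

View pics/s10.png

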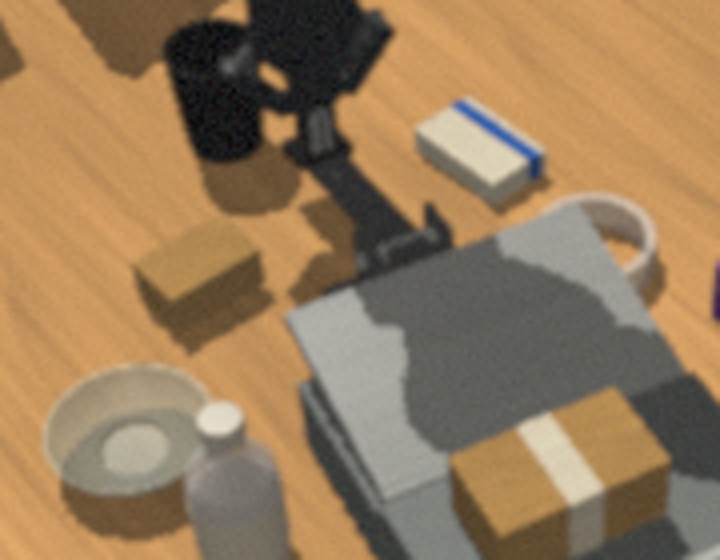

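send_rows --pt "0 0 -2" --pt "0 0 -2" --pt "0 0 -1" --pt "0 0 0" --pt "0 0 0" --pt "0 0 0" --pt "0 0 0" --pt "0 0 0" --spin '[0,0,0,0,0,0,0,0]' --jaw '[1,1,1,1,1,1,1,1]'

```text
time_s: 19.5
tcp_pos: [0.5219, -0.2789, 0.0151]
eef_rot: [0.771, 0.637, -0.0, 0.004]
ft_force: [-9.4, 2.2, 34.1]
width: 0.0002
```

```bash
python3 flap.py;python3 look.py 11|sed -n '1p;$p'
```

```text
scene 495 flap angle 0.217
top 578 flap angle 0.223
19.6 [ 0.5219 -0.2789  0.0151] [-0.1829 -0.0023] -0.00010342379721407255 [-8.98  3.15 33.93]
carton [[0.173, -0.074], [0.238, 0.035]] 0.122 ((205.1329803466797, -18.800254821777344), (110.66572570800781, 67.89740753173828), 89.71154022216797)
```

View pics/s11.png

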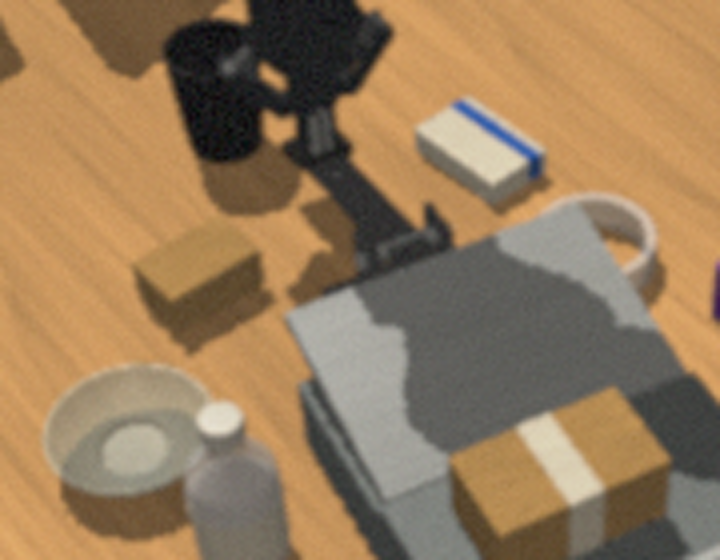

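send_rows --pt "0 0 1" --pt "0 0 1" --pt "0 0 0" --pt "0 0 0" --pt "0 0 0" --pt "0 0 0" --pt "0 0 0" --pt "0 0 0" --spin '[0,0,0,0,0,0,0,0]' --jaw '[1,1,1,1,1,1,1,1]'

```text
time_s: 20.7
tcp_pos: [0.5218, -0.2789, 0.0154]
eef_rot: [0.771, 0.637, -0.0, 0.003]
ft_force: [-6.0, 0.4, 23.2]
width: -0.0001
```

```bash
python3 flap.py;python3 look.py 12|sed -n '1p;$p'
```

```text
scene 487 flap angle 0.221
top 586 flap angle 0.219
20.8 [ 0.5218 -0.2789  0.0154] [-0.1829 -0.0021] -0.0004482637630864399 [-6.8  -0.25 23.04]
carton [[0.173, -0.074], [0.238, 0.035]] 0.122 ((205.3343048095703, -18.94280242919922), (110.38750457763672, 67.04499053955078), 89.8504867553711)
```

Everything is steady against the hard stop, so I'm handing the job in.

```bash
python3 -c "
from workcell import manip
print(manip.sign_off())"
```

```text
the job is handed in; nothing more can be done
None
```

I pushed the carton straight back onto the rear shelf with half-open fingers. Then I closed the fingers and pressed the lever pad down to its hard stop. I handed the job in with the lever still held there, at about 21 s.

**Last checks:**
- **Carton:** it stands level at chest x ≈ 0.205 m, with its front face at about 0.173 m, so it is clear of the flap, which ends at 0.149 m. Its top is at 0.122 m.
- **Flap:** it is open about 0.22 rad in both the scene and top views, steady over the last three looks. That is slightly under the stated 0.23.
- **Lever:** the push is about 23 N at the stop. It was 34 N before I eased off by 2 mm.
- **Other things on the counter:** none looked moved in the zoomed scene pictures. I did not measure them again, and those pictures do not show the stapler.

**What disagreed:** the reported TCP was about 35–40 mm lower than where the cameras saw the fingertips. Because of this, my first push passed just above the carton without touching it. I backed off, set the height from the images, and pushed again.

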